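# Fit the reaming cone on the citrus juicer

## Task

Get the citrus juicer ready: set the white reaming cone upright over the drive boss in its dish, turn it gently until its square stem finds the drive hidden in the boss, then slide it down past the spring clips until it is fully home on the stop. Feel your way, never lean on it hard, and leave the lemons and the tumbler where they are.

Things in the scene. Friction and masses are not known exactly. Their poses are not given: they have to be found in the camera images.
- cone: loose white plastic reaming cone, about 0.13 kg, 80 mm tall, standing upright on its rim. Origin: centre of the rim (its underside); z up through the tip. The lower 36 mm is a plain upright round skirt, 64 mm outside and 56 mm inside diameter; above it a ribbed head narrows to the tip.
- cone_grip (a point): point on the cone's axis 30 mm above its rim, mid-height of where the 64 mm skirt is best gripped from above
- stem_tip (a point): lower end of the stem that hangs hidden inside the cone, on its axis, 3 mm above the rim: a square end 11 mm across flats (chamfered to 10.2 mm), 14 mm long, flats square to the cone's x and y, below a taper and a round 15.6 mm shank that runs up to the ceiling 40 mm above the rim. It fits the drive every quarter turn.
- juicer: fixed citrus juicer: round white motor base 148 mm in diameter with a steel dish on top (dish floor 60 mm, dish rim 73 mm above the worktop, 136 mm inside) and a small spout towards its -x. Origin: centre of its underside, z up. In the middle of the dish stands the grey drive boss, 40 mm in diameter.
- boss_mouth (a point): centre of the open top of the boss, on its axis, 99.5 mm above the worktop: a funnel narrowing from 26 to 17.4 mm diameter over 5.5 mm, then a 17.4 mm round guide bore down to the drive
- drive_top (a point): centre of the top face of the steel drive head, hidden 22 mm down the bore; it has a square socket 12.5 mm wide, 12 mm deep. It is turned differently each time, and gears hold it (0.07 N m drags it round, so turn under 3 to 6 N only). A stem out of line rests on it, the rim 12 mm above home; it drops in when the flats agree within about 0.15 rad.
- juicer_seat (a point): point on the boss axis, 62.5 mm above the worktop, where the cone's origin lies when it is fully home, the stem on the rigid hidden floor of the socket, the rim 2 mm above the dish floor. In the last 6 mm two spring clips resist with 3 to 7 N, so its weight does not carry it home. If it binds, ease and turn a little.
- lemon: whole lemon, 71x53x51 mm, bystander; origin at its underside
- lemon_b: second whole lemon, same size, bystander; origin at its underside
- tumbler: drinking glass, 87 mm wide, 142 mm tall, bystander; origin at the centre of its foot
There are look-alikes about, which are no part of the job. Leave any purple or turquoise look-alike of the cone alone.

How it is judged:
On the way:
1. the cone is held upright over the drive boss, its stem in the bore but not yet home (horizontal distance between cone and juicer_seat below 0.006 m and z of cone in the frame of juicer_seat between 0.004 and 0.034 m and angle between cone's own z axis and vertical below 0.2 rad), for 0.05 s.
At the end, for the whole second after the job is handed in: the cone stands upright (within 0.08 rad) on the boss, on its axis within 4 mm, fully home (its origin no more than 2 mm above the seat), at rest and released (z of cone in the frame of juicer_seat below 0.002 m and horizontal distance between cone and juicer_seat below 0.004 m and angle between cone's own z axis and vertical below 0.08 rad and linear speed of cone below 0.02 m/s); the robot touches nothing.
It fails at once if the contact forces between cone and juicer (the clips' pinch, 13 N, included) add up to more than 45 N (contact force between cone and juicer above 45 N).
It fails at once if a lemon or the tumbler is shifted by more than 40 mm (distance of any of lemon, lemon_b, tumbler from where it was at the start of the episode above 0.04 m).
It also fails if it takes over 64 s, if anything falls off the work surface, if the arm or the gripper's body presses on something with over 40 N, if the wrist force passes 120 N, or if a joint passes its speed limit or range.

## Robot

A 6-joint arm with a two-finger parallel gripper is mounted at the origin on a cart in front of the work surface, level with it; the furniture and walls round the work are solid. World frame = base frame: x ahead of the robot, y to its left, z up, the work surface at z = 0. Lengths are in m, angles in rad, forces in N, time in s.
With the tool pointing down it reaches from about 0.3 to 0.775 m from the base axis. Payload 14.6 kg.
Tool frame: the origin (TCP) lies where the fingers leave the gripper's body, on its centre line; the fingertips stand 97 mm ahead of it and the grasp point (between the pads) lies 78 mm ahead of it; z points along the fingers, y is the line along which they close (so a half turn about z gives the same grasp; the last joint's range is limited). The gripper opens to 94 mm and grips with 3 to 60 N. Pads are 16 mm wide; open, the fingers measure 119 mm over their backs; the gripper's body (75 mm by 177 mm) begins 78 mm behind the grasp point.
Start: joints at [1.045, 0.3, 1.521, -0, 1.321, -0.067], TCP at [0.244, 0.493, 0.303] pointing down, gripper open.
Joint ranges: [-3.03, 3.03], [-0.79, 2.21], [0.23, 2.52], [-1.04, 4.18], [0, 3.07], [-2.55, 2.55]. Speed limits (rad/s): [2.22, 2.22, 2.57, 3.14, 3.14, 3.14].

## Interface

Orientations are given as a rotation vector (axis times angle).
In Python, from plant import * gives the robot as it stands. The module is installed in compiled form; this text tells all that it offers.
- The arm moves only by the tool drive_tool, never from a script. Its argument "commands" is a list of rows, each a list of 7 numbers: the shift along the tool's x, y, z normalised to -1 to 1, where 1 is 0.1 m, then the turn, a rotation vector about the tool's x, y, z normalised to -1 to 1, where 1 is 60 degrees, then the gripper command: -1 is shut, 1 is fully open, values between are in proportion. In form: [[tx, ty, tz, ax, ay, az, claw], ...]. A call has 1 to 10 rows; each row is the pose to reach, as a shift and turn from the pose commanded when the call began, along the tool's axes at that moment; what a row does not reach only later rows make up. A row lasts 1/10 s, in which the tool goes at most 50 mm and 8.59 degrees, less where a joint would pass 70% of its speed; a pose out of reach is approached as far as the arm can. A call with a number of a shift or a turn outside -1 to 1 is refused whole. A call with a gripper value outside its range is refused whole. The fingers move at their own pace and stop on an object; "force" is the grip in N (left out, the last holds). Time passes only in rows, so rows that repeat a pose let the fingers close. It gives the time, the measured TCP pose, the force, the opening and the grip force at its end, in the units of the state.
- observe(): the state, without advancing time (a new reading comes with each control period).
- read_camera(name): name is "scene" or "top" or "wrist"; returns (picture, depth): 384x512x3 uint8, blue, green, red; 384x512 float32, m along the optical axis (not along the pixel's ray), 0 where there is no reading.
- camera_model(name): a dict with "fx", "fy", "cx", "cy" (pixels), "cam_to_world" (4x4, takes a point from camera to world coordinates). Camera axes: x right, y down, z forward; pixel columns grow to the right and rows downward; lengths in m; the calibration is good to about 2 mm. The wrist camera is an equidistant fisheye: a pixel r from the principal point sees the ray r / f radians off the axis. A picture is of the moment at which its call begins: read the wrist's pose just before it. camera_model takes no time and is no camera call; for the wrist camera it gives the pose at the moment of the call.
- finish_job(): hands the job in; it is judged then, once.
Trained networks look in the newest picture that a camera, given by its name, has taken for a name from the list of things; names that differ only in an ending like _2 or _b are one class to them, and where a whole thing is asked for, a point or a joint stands for the part that bears it (a point fixed in the world has none). Each returns a list of dicts, best first, with "p" (0 to 1); they miss things now and then, are a little off and sometimes report something else, mostly with a low value. They report only what shows in the picture. A call takes as long as a camera call. They do not tell look-alikes from the thing itself.
- find_in(label, camera): "point" ([row, column] in pixels, amid what is visible of it).
- masks_of(label, camera): "mask" (384x512 bool, what is visible of it) and "point" ([row, column] in pixels, amid what is visible of it).
- pinpoint(label, camera): "point" ([row, column] in pixels: a listed point, or the origin of a listed thing).
The state is a dict: "t": time; "joint_positions": joint angles; "joint_vel": joint speeds; "effort": joint torques, N m; "ee_pos": TCP position; "ee_rot": TCP orientation; "wrist_force": force on the tool from outside, world axes, zero at the start; "moment": the same for the moment, N m; "grip_width": finger opening in m; "gripper_force": force on a finger pad.
Only numpy, scipy, OpenCV 4.12 (cv2) and the standard library are available. Lean on these libraries where they do the work, as an engineer would, in place of code of your own. Each camera call takes 0.05 s, during which the arm holds its last target. There are 200 camera calls.

## Working session

There is one attempt and no reset: what is moved stays moved. The work goes in short steps, Python scripts to look and compute and a tool call to move; the robot and the scene stay as the last step left them, time stands still between calls to the robot, and variables do not carry over. Pictures are saved under pics/ and viewed, at most 10 in all, crops included, and the job is handed in when it is done.

Besides the shell and the picture viewer there is one more tool, called by a JSON object that holds its "name" and its "arguments", one argument or row to a line. drive_tool: Moves the arm, as the interface text tells. Scaled input: -1 to 1 covers 0.1 m each way for a shift and 60 degrees each way for a turn. Its arguments: {"type":"object","properties":{"commands":{"type":"array"},"force":{"type":"number"}},"required":["commands"]}

```bash
mkdir -p pics
cat > h.py <<'E'
from plant import *
import numpy as np, cv2
from scipy.spatial.transform import Rotation as R
def world(cam,d,m):
    v,u=np.nonzero(m&(d>0)); z=d[v,u]; c=camera_model(cam)
    P=np.c_[(u-c['cx'])/c['fx']*z,(v-c['cy'])/c['fy']*z,z]
    T=np.array(c['cam_to_world']); return P@T[:3,:3].T+T[:3,3],v,u
E
python3 - <<'E'
from h import *
s=observe();print(s)
ims=[]
for c in("scene","top"):
    p,d=read_camera(c);ims.append(p);np.save(c+'.npy',d)
    print(c,np.round(camera_model(c)['cam_to_world'],3).tolist())
    for l in("cone","juicer","lemon","tumbler"):
        for q in masks_of(l,c):
            W,v,u=world(c,d,q['mask'])
            if len(W): print(c,l,round(q['p'],2),np.round(q['point']),len(W),np.round(np.percentile(W,[2,50,98],axis=0),3).tolist(),p[v,u].mean(0).round())
    for l in("boss_mouth","cone_grip"):
        print(l,[(round(q['p'],2),np.round(q['point'],1)) for q in pinpoint(l,c)])
cv2.imwrite('pics/a.png',cv2.resize(np.vstack(ims),None,fx=.78,fy=.78))
E
```

```text
{'t': 0.0, 'joint_positions': array([ 1.04542590e+00,  3.00453380e-01,  1.52160555e+00, -3.04632533e-05,
        1.32068731e+00, -6.65838596e-02]), 'joint_vel': array([ 9.60834748e-04,  1.48331371e-03, -1.31507460e-03, -9.27202812e-04,
       -2.78071910e-05, -2.23511910e-04]), 'effort': array([-1.31389224e-04, -5.31805015e+01, -3.52739990e+01,  7.08533311e-02,
        2.43817322e-02, -7.88016428e-05]), 'ee_pos': array([0.24349301, 0.49298798, 0.30208563]), 'ee_rot': array([-7.14274765e-01, -3.05899922e+00,  1.74661109e-03]), 'wrist_force': array([ 0.71568459, -0.11431904,  0.06668158]), 'moment': array([0.02987532, 0.00573716, 0.01715511]), 'gripper_force': 0.0, 'grip_width': 0.09362676020936507}
scene [[0.535, -0.623, 0.571, -0.002], [-0.845, -0.393, 0.363, -0.4], [-0.002, -0.676, -0.736, 0.868], [0.0, 0.0, 0.0, 1.0]]
scene cone 0.75 [280. 246.] 711 [[0.371, -0.165, 0.001], [0.389, -0.142, 0.042], [0.425, -0.108, 0.08]] [93. 37. 89.]
scene cone 0.69 [217. 312.] 568 [[0.616, -0.199, 0.005], [0.631, -0.175, 0.042], [0.662, -0.142, 0.08]] [96. 38. 92.]
scene cone 0.67 [247. 285.] 600 
[... 1983 characters left out ...]
[149. 260.] 367 [[0.672, -0.068, 0.027], [0.697, -0.047, 0.043], [0.731, -0.024, 0.052]] [ 66. 154. 168.]
top lemon 0.71 [259. 250.] 447 [[0.398, -0.035, 0.025], [0.421, -0.008, 0.043], [0.445, 0.021, 0.052]] [ 62. 143. 157.]
top lemon 0.27 [198. 169.] 3267 [[0.485, 0.111, 0.013], [0.565, 0.18, 0.061], [0.638, 0.247, 0.099]] [ 89. 104. 110.]
top tumbler 0.68 [126. 211.] 1272 [[0.694, 0.032, 0.02], [0.754, 0.072, 0.086], [0.775, 0.108, 0.141]] [104. 134. 144.]
boss_mouth [(0.89, array([193.5, 163.2]))]
cone_grip [(0.93, array([248.3, 349.8])), (0.8, array([170. , 305.3])), (0.8, array([205.8, 261.7])), (0.7, array([213.9, 304.9])), (0.57, array([265. , 299.2])), (0.25, array([216.4, 302. ]))]
```

View pics/a.png

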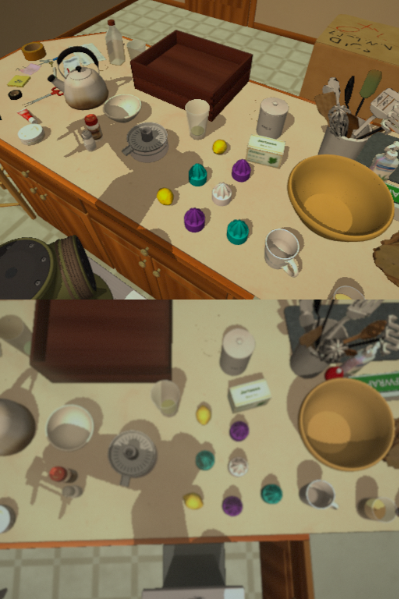

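The white cone is in the middle of the group (full-res top image about row 213, col 304). The juicer is at about (198, 169), and its boss is visible in both views. Next I refine both axes.

Run:
```python
from h import *
from scipy.optimize import least_squares
def fit(W,r=None):
    f=lambda p:np.hypot(W[:,0]-p[0],W[:,1]-p[1])-(p[2] if r is None else r)
    s=least_squares(f,[*W[:,:2].mean(0),.03],loss='soft_l1',f_scale=.002);return s.x.round(4),round(float(np.std(s.fun)),4),len(W)
for c in("scene","top"):
    p,d=read_camera(c); full=np.ones(d.shape,bool); W,v,u=world(c,d,full)
    n=np.hypot(W[:,0]-.526,W[:,1]+.157)<.05
    A=W[n]
    print(c,'skirt',fit(A[(A[:,2]>.006)&(A[:,2]<.034)],.032),'tip',A[A[:,2]>.074].mean(0).round(4),A[:,2].max())
    n=np.hypot(W[:,0]-.562,W[:,1]-.177)<.09; B=W[n]
    b=B[(B[:,2]>.092)];print('boss',b.mean(0).round(4),(b.min(0)+b.max(0))[:2]/2,len(b),b.max(0),b.min(0))
    o=B[(B[:,2]>.015)&(B[:,2]<.05)];print('base',fit(o,.074))
    e=B[(B[:,2]>.069)&(B[:,2]<.078)];print('rim',fit(e))
    q=pinpoint('boss_mouth',c)[0]['point'];m=camera_model(c);T=m['cam_to_world']
    ray=T[:3,:3]@np.array([(q[1]-m['cx'])/m['fx'],(q[0]-m['cy'])/m['fy'],1]);k=(.0995-T[2,3])/ray[2];print('mouth',T[:3,3]+k*ray)
    if c=='top': t=[p[160:320,120:340]]
cv2.imwrite('pics/b.png',cv2.resize(t[0],None,fx=3.5,fy=3.5,interpolation=cv2.INTER_CUBIC))
```

```text
scene skirt (array([ 0.5281, -0.1585,  0.03  ]), 0.0015, 155) tip [ 0.5244 -0.1602  0.0778] 0.08641474251754566
boss [0.5716 0.1757 0.0988] [0.57252209 0.17586355] 123 [0.59230818 0.19440436 0.10503925] [0.552736   0.15732274 0.09223295]
base (array([0.5757, 0.1803, 0.03  ]), 0.0018, 457)
rim (array([0.5731, 0.1769, 0.0703]), 0.0171, 281)
mouth [0.56901056 0.17861035 0.0995    ]
top skirt (array([ 0.5275, -0.1563,  0.03  ]), 0.001, 61) tip [ 0.5267 -0.1552  0.0774] 0.0837584774369865
boss [0.5719 0.1803 0.0982] [0.57273298 0.18017119] 189 [0.59194637 0.19955381 0.10327315] [0.55351959 0.16078858 0.0920174 ]
base (array([0.5742, 0.183 , 0.03  ]), 0.001, 201)
rim (array([0.5722, 0.1802, 0.0704]), 0.0153, 359)
mouth [0.57429506 0.18000793 0.0995    ]
```

```bash
cat >> h.py <<'E'
def plan(p,yaw=None):
    """Normalised row to TCP p, tool down; yaw = desired heading of tool x (None: keep heading, level tool)"""
    s=observe(); M=R.from_rotvec(s['ee_rot']).as_matrix()
    if yaw is None: yaw=np.arctan2(M[1,0],M[0,0])
    x=np.array([np.cos(yaw),np.sin(yaw),0]); z=np.array([0,0,-1.]); G=np.c_[x,np.cross(z,x),z]
    t=M.T@(np.array(p)-s['ee_pos']); a=R.from_matrix(M.T@G).as_rotvec()
    print('row',(t/.1).round(3),(a/np.pi*3).round(3),'t',round(s['t'],2),'yaw now',round(np.arctan2(M[1,0],M[0,0]),3),'j6',s['joint_positions'][5].round(3))
E
python3 - <<'E'
from h import *
M=R.from_rotvec(observe()['ee_rot']).as_matrix();print(M.round(3))
plan([.45,.0,.33],-.3+np.pi); plan([.527,-.157,.25],-.3+np.pi); plan([.527,-.157,.25],-.3)
E
```

```text
[[-0.897  0.443 -0.   ]
 [ 0.443  0.897 -0.   ]
 [-0.    -0.    -1.   ]]
row [-4.035 -3.507 -0.273] [-0.    -0.    -0.152] t 0.9 yaw now 2.683 j6 -0.067
row [-5.42  -4.573  0.527] [-0.    -0.    -0.152] t 0.9 yaw now 2.683 j6 -0.067
row [-5.42  -4.573  0.527] [-0.     0.     2.848] t 0.9 yaw now 2.683 j6 -0.067
```

{"name": "drive_tool", "arguments": {
  "commands": [
    [-0.34,-0.28,0,0,0,0,1],
    [-0.67,-0.57,0,0,0,0,1],
    [-1,-0.85,0,0,0,0,1]
  ]
}}

```text
t: 1.2
ee_pos: [0.2957, 0.3712, 0.3025]
ee_rot: [-0.713, -3.06, 0.0]
wrist_force: [1.4, 0.6, -0.2]
grip_width: 0.094
gripper_force: 0.0
```

{"name": "drive_tool", "arguments": {
  "commands": [
    [-0.34,-0.28,0,0,0,0,1],
    [-0.67,-0.57,0,0,0,0,1],
    [-1,-0.85,0,0,0,0,1]
  ]
}}

```text
t: 1.5
ee_pos: [0.3479, 0.2505, 0.3028]
ee_rot: [0.714, 3.059, 0.001]
wrist_force: [0.2, 0.5, -0.0]
grip_width: 0.0939
gripper_force: 0.0
```

{"name": "drive_tool", "arguments": {
  "commands": [
    [-0.34,-0.28,0,0,0,0,1],
    [-0.67,-0.57,0,0,0,0,1],
    [-1,-0.85,0,0,0,0,1]
  ]
}}

```text
t: 1.8
ee_pos: [0.3999, 0.1299, 0.3029]
ee_rot: [0.714, 3.059, 0.001]
wrist_force: [0.9, -0.1, 0.1]
grip_width: 0.0943
gripper_force: 0.0
```

{"name": "drive_tool", "arguments": {
  "commands": [
    [-0.34,-0.28,0,0,0,0,1],
    [-0.67,-0.57,0,0,0,0,1],
    [-1,-0.85,0,0,0,0,1]
  ]
}}

```text
t: 2.1
ee_pos: [0.452, 0.0092, 0.3029]
ee_rot: [0.715, 3.059, 0.0]
wrist_force: [0.7, 0.4, -0.3]
grip_width: 0.0939
gripper_force: 0.0
```

{"name": "drive_tool", "arguments": {
  "commands": [
    [-0.34,-0.28,0,0,0,0.12,1],
    [-0.67,-0.57,0,0,0,0.24,1],
    [-1,-0.85,0,0,0,0.36,1],
    [-1,-0.85,0,0,0,0.5,1],
    [-1,-0.85,0,0,0,0.63,1],
    [-1,-0.85,0,0,0,0.75,1],
    [-1,-0.85,0,0,0,0.75,1]
  ]
}}

```text
t: 2.8
ee_pos: [0.5037, -0.1095, 0.3026]
ee_rot: [-1.834, -2.551, 0.0]
wrist_force: [0.5, 0.9, -0.0]
grip_width: 0.0941
gripper_force: 0.0
```

Run:
```python
from h import *
print(observe()['ee_pos'])
p,d=read_camera('wrist'); m=camera_model('wrist'); T=np.array(m['cam_to_world']);print(m)
def hit(q,z):
    x,y=(q[1]-m['cx'])/m['fx'],(q[0]-m['cy'])/m['fy'];r=np.hypot(x,y)
    ray=T[:3,:3]@np.array([np.sin(r)*x/r,np.sin(r)*y/r,np.cos(r)]);return (T[:3,3]+(z-T[2,3])/ray[2]*ray).round(4)
for q in pinpoint('cone_grip','wrist'): print('grip',round(q['p'],2),q['point'],hit(q['point'],.03))
for q in pinpoint('cone','wrist'): print('org',round(q['p'],2),q['point'],hit(q['point'],0))
plan([.527,-.157,.25])
cv2.imwrite('pics/w1.png',p)
```

```text
[ 0.50365077 -0.10946923  0.30262104]
{'fx': 297.3186396354542, 'fy': 297.3186396354542, 'cx': 249.30816695689464, 'cy': 195.54442546405028, 'cam_to_world': array([[ 9.46046950e-01,  3.14731796e-01,  7.70653311e-02,
         4.80322851e-01],
       [ 3.24029563e-01, -9.18824589e-01, -2.25313598e-01,
        -4.31490825e-02],
       [-1.03832083e-04,  2.38128687e-01, -9.71233606e-01,
         3.85112408e-01],
       [ 0.00000000e+00,  0.00000000e+00,  0.00000000e+00,
         1.00000000e+00]])}
grip 0.91 [255.1, 336.9] [ 0.6476 -0.1656  0.03  ]
grip 0.8 [220.2, 253.3] [ 0.5236 -0.1541  0.03  ]
grip 0.71 [143.0, 300.9] [ 0.5461 -0.0439  0.03  ]
grip 0.65 [264.4, 167.6] [ 0.4342 -0.2534  0.03  ]
grip 0.63 [174.1, 165.9] [ 0.4015 -0.1332  0.03  ]
org 0.9 [147.5, 301.2] [ 0.5541 -0.0494  0.    ]
org 0.8 [245.8, 333.5] [ 0.6503 -0.1638  0.    ]
org 0.79 [255.4, 169.5] [ 0.4297 -0.2555  0.    ]
org 0.57 [211.7, 251.2] [ 0.5206 -0.153   0.    ]
row [-0.527  0.066  0.527] [0. 0. 0.] t 2.95 yaw now 1.901 j6 -0.615
```

View pics/w1.png

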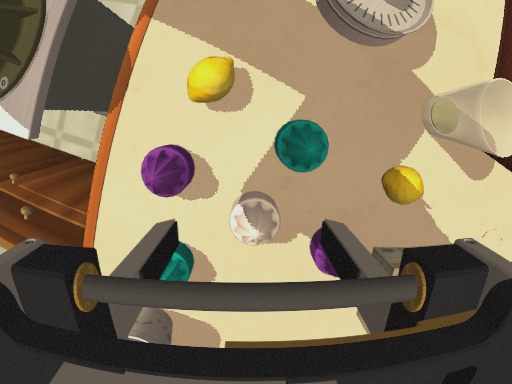

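The wrist view shows the white cone at (219, 255), clear of its neighbours, and the position agrees within 3 mm. Next I descend to grip.

{"name": "drive_tool", "arguments": {
  "commands": [
    [-0.25,0.03,0.25,0,0,0,1],
    [-0.51,0.05,0.5,0,0,0,1],
    [-0.51,0.05,0.9,0,0,0,1],
    [-0.51,0.05,1,0,0,0,1]
  ]
}}

```text
t: 3.35
ee_pos: [0.5236, -0.156, 0.1989]
ee_rot: [-1.825, -2.55, 0.002]
wrist_force: [-0.8, 0.9, 0.7]
grip_width: 0.0939
gripper_force: 0.0
```

```bash
cat >> h.py <<'E'
def fitc(W,c,r,zl,zh):
    from scipy.optimize import least_squares
    A=W[(np.hypot(W[:,0]-c[0],W[:,1]-c[1])<r+.012)&(W[:,2]>zl)&(W[:,2]<zh)]
    s=least_squares(lambda p:np.hypot(A[:,0]-p[0],A[:,1]-p[1])-r,c,loss='soft_l1',f_scale=.002);return s.x.round(4),round(float(np.median(abs(s.fun))),4),len(A)
def wristW():
    p,d=read_camera('wrist'); m=camera_model('wrist'); T=np.array(m['cam_to_world'])
    v,u=np.nonzero(d>0); x=(u-m['cx'])/m['fx'];y=(v-m['cy'])/m['fy'];r=np.hypot(x,y)+1e-9;z=d[v,u];k=np.tan(r)/r
    return p,(np.c_[x*k,y*k,np.ones(len(x))]*z[:,None])@T[:3,:3].T+T[:3,3],v,u
E
python3 - <<'E'
from h import *
p,W,v,u=wristW()
print(fitc(W,[.526,-.156],.032,.006,.034)); A=W[(np.hypot(W[:,0]-.526,W[:,1]+.156)<.02)&(W[:,2]>.074)];print(A.mean(0),len(A))
plan([.526,-.156,.108])
cv2.imwrite('pics/w2.png',p)
E
```

```text
(array([ 0.5251, -0.1539]), 0.0001, 227)
[ 0.5244844  -0.15245902  0.07830761] 567
row [-0.013  0.024  0.915] [-0.004 -0.003  0.   ] t 3.4 yaw now 1.899 j6 -0.684
```

View pics/w2.png

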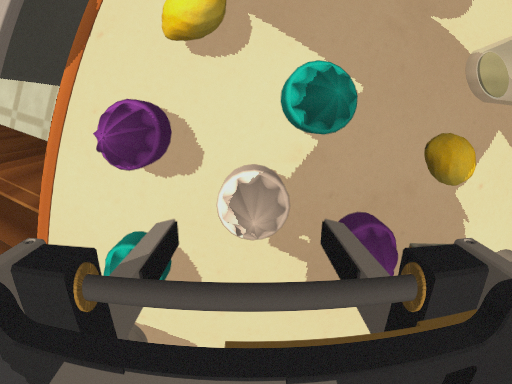

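The cone is at (203, 254), midway between the open fingers. I lower the rest of the way and grip gently.

{"name": "drive_tool", "arguments": {
  "commands": [
    [0,0.02,0.35,0,0,0,1],
    [0,0.02,0.7,0,0,0,1],
    [0,0.02,0.9,0,0,0,1],
    [0,0.02,0.91,0,0,0,1]
  ]
}}

```text
t: 3.8
ee_pos: [0.5264, -0.1549, 0.111]
ee_rot: [-1.827, -2.553, 0.001]
wrist_force: [-0.3, 0.4, 0.6]
grip_width: 0.0938
gripper_force: 0.0
```

{"name": "drive_tool", "arguments": {
  "commands": [
    [0,0,0,0,0,0,0],
    [0,0,0,0,0,0,-1],
    [0,0,0,0,0,0,-1],
    [0,0,0,0,0,0,-1],
    [0,0,0,0,0,0,-1],
    [0,0,0,0,0,0,-1]
  ],
  "force": 15
}}

```text
t: 4.4
ee_pos: [0.5269, -0.1555, 0.1125]
ee_rot: [1.83, 2.552, 0.0]
wrist_force: [-1.9, 1.0, 7.1]
grip_width: 0.0638
gripper_force: 15.0
```

{"name": "drive_tool", "arguments": {
  "commands": [
    [0,0,-0.1,0,0,0,-1],
    [0,0,-0.4,0,0,0,-1],
    [0,0,-0.8,0,0,0,-1],
    [0,0,-1,0,0,0,-1],
    [0,0,-1,0,0,0,-1]
  ]
}}

```text
t: 4.9
ee_pos: [0.5274, -0.1557, 0.2151]
ee_rot: [1.828, 2.549, 0.002]
wrist_force: [-0.7, -0.3, -1.2]
grip_width: 0.0637
gripper_force: 15.0
```

```bash
cat > look.py <<'E'
from h import *
import sys
def coneloc():
    s=observe();e=s['ee_pos'];M=R.from_rotvec(s['ee_rot']).as_matrix();g=e+.078*M[:,2]
    p,W,v,u=wristW()
    n=(np.hypot(W[:,0]-g[0],W[:,1]-g[1])<.036)&(W[:,2]<g[2]+.056)&(W[:,2]>g[2]-.04)
    A=W[n];L=(A-e)@M; top=A[:,2].max()
    t=L[L[:,2]<np.percentile(L[:,2],1)+.004]
    # skirt points: below grip height + 4mm
    S=L[(L[:,2]>.080)&(L[:,2]<.105)&(abs(L[:,0])<.034)&(abs(L[:,1])<.028)]
    from scipy.optimize import least_squares
    f=least_squares(lambda q:np.hypot(S[:,0]-q[0],S[:,1]-q[1])-.032,[0,0],loss='soft_l1',f_scale=.001)
    print('tool frame: tip',t.mean(0).round(4),np.percentile(L[:,2],.5).round(4),'skirt centre',f.x.round(4),np.median(abs(f.fun)).round(4),len(S))
    return p,W,v,u
if __name__=='__main__':
    p,*_=coneloc(); s=observe();print({k:np.round(s[k],3) for k in('t','ee_pos','ee_rot','wrist_force','moment','joint_positions','grip_width')})
    if len(sys.argv)>1: cv2.imwrite('pics/%s.png'%sys.argv[1],p)
E
python3 look.py w3
python3 - <<'E'
from h import *
plan([.573,.179,.25])
E
```

```text
tool frame: tip [0.0076 0.011  0.0283] 0.0261 skirt centre [ 0.0025 -0.0014] 0.0001 587
{'t': np.float64(4.95), 'ee_pos': array([ 0.527, -0.155,  0.213]), 'ee_rot': array([1.829e+00, 2.551e+00, 1.000e-03]), 'wrist_force': array([ 0.241, -0.068, -1.366]), 'moment': array([-0.114,  0.086, -0.043]), 'joint_positions': array([-0.354,  0.387,  1.624,  0.   ,  1.128, -0.68 ]), 'grip_width': np.float64(0.063)}
row [ 3.019  1.511 -0.374] [0.002 0.001 0.   ] t 4.95 yaw now 1.897 j6 -0.68
```

View pics/w3.png

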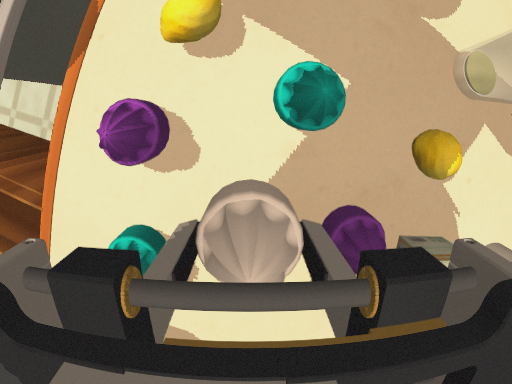

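The cone is gripped cleanly, 2.5 mm forward in tool x, and hanging upright. Next I carry it until the boss comes into the wrist view.

{"name": "drive_tool", "arguments": {
  "commands": [
    [0.3,0.15,-0.2,0,0,0,-1],
    [0.65,0.35,-0.4,0,0,0,-1],
    [1,0.5,-0.4,0,0,0,-1]
  ]
}}

```text
t: 5.25
ee_pos: [0.5424, -0.0435, 0.2526]
ee_rot: [1.831, 2.551, 0.001]
wrist_force: [-0.2, 0.2, -1.4]
grip_width: 0.0635
gripper_force: 15.0
```

{"name": "drive_tool", "arguments": {
  "commands": [
    [0.35,0.17,0,0,0,0,-1],
    [0.7,0.35,0,0,0,0,-1],
    [1,0.5,0,0,0,0,-1],
    [1,0.5,0,0,0,0,-1]
  ]
}}

```text
t: 5.65
ee_pos: [0.5569, 0.0694, 0.2498]
ee_rot: [-1.825, -2.554, 0.002]
wrist_force: [0.9, -0.2, -0.9]
grip_width: 0.0637
gripper_force: 15.0
```

{"name": "drive_tool", "arguments": {
  "commands": [
    [0.2,0.2,0,0,0,0,-1],
    [0.4,0.45,0,0,0,0,-1],
    [0.4,0.45,0,0,0,0,-1],
    [0.4,0.45,0,0,0,0,-1]
  ]
}}

```text
t: 6.05
ee_pos: [0.5867, 0.1181, 0.25]
ee_rot: [-1.829, -2.552, 0.003]
wrist_force: [-0.6, -0.2, -1.5]
grip_width: 0.0635
gripper_force: 15.0
```

```bash
cat > jl.py <<'E'
from look import *
p,W,v,u=coneloc()
c=np.array([.573,.179])
print('base',fitc(W,c,.074,.012,.055))
for zl,zh in((.064,.085),(.086,.096)): print(zl,fitc(W,c,.020,zl,zh))
B=W[(np.hypot(*(W[:,:2]-c).T)<.03)&(W[:,2]>.096)&(W[:,2]<.104)]
if len(B): print('top',B.mean(0),len(B),(B.min(0)+B.max(0))/2)
m=camera_model('wrist');T=np.array(m['cam_to_world'])
for q in pinpoint('boss_mouth','wrist')[:2]:
    q_=q['point'];x,y=(q_[1]-m['cx'])/m['fx'],(q_[0]-m['cy'])/m['fy'];r=np.hypot(x,y)
    ray=T[:3,:3]@np.array([np.sin(r)*x/r,np.sin(r)*y/r,np.cos(r)]);print('mouth',q['p'],q_,(T[:3,3]+(.0995-T[2,3])/ray[2]*ray).round(4))
cv2.imwrite('pics/w4.png',p)
s=observe();print(s['ee_pos'],s['wrist_force']);plan([.573,.179,s['ee_pos'][2]])
E
python3 jl.py
```

```text
tool frame: tip [0.0076 0.0036 0.0267] 0.0248 skirt centre [ 0.0016 -0.0007] 0.0001 609
base (array([0.573, 0.179]), nan, 0)
0.064 (array([0.5653, 0.1631]), 0.0035, 326)
0.086 (array([0.5555, 0.1754]), 0.0044, 98)
top [0.57027685 0.1822288  0.09958636] 1515 [0.5703232  0.18206835 0.09915453]
mouth 0.56 [128.1, 259.0] [0.5713 0.1833 0.0995]
[0.58659892 0.11748767 0.25080354] [-0.18159748  0.00249243 -1.32677047]
row [ 0.626  0.068 -0.   ] [-0.002 -0.     0.   ] t 6.15 yaw now 1.897 j6 -0.189
  return _methods._mean(a, axis=axis, dtype=dtype,
  ret = ret.dtype.type(ret / rcount)
```

View pics/w4.png

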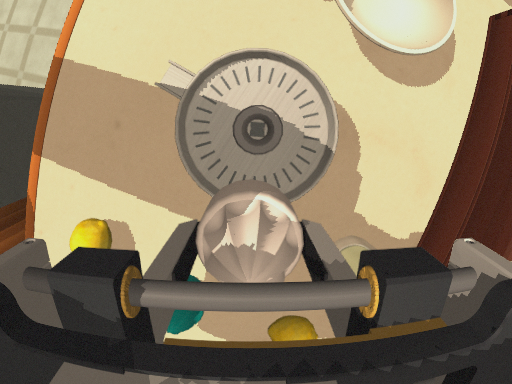

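The wrist view shows the boss at (128, 258), with even its square socket visible. Boss and cone were measured by the same camera, so I shift by (64, 6) mm in the tool frame.

{"name": "drive_tool", "arguments": {
  "commands": [
    [0.3,0.03,0,0,0,0,-1],
    [0.64,0.06,0,0,0,0,-1],
    [0.64,0.06,0,0,0,0,-1],
    [0.64,0.06,0.2,0,0,0,-1],
    [0.64,0.06,0.3,0,0,0,-1],
    [0.64,0.06,0.3,0,0,0,-1]
  ]
}}

```text
t: 6.75
ee_pos: [0.5717, 0.1798, 0.2201]
ee_rot: [-1.831, -2.551, 0.004]
wrist_force: [0.3, -0.3, -0.7]
grip_width: 0.0643
gripper_force: 15.0
```

Run:
```python
from look import *
p=cv2.imread('pics/w4.png')
s=observe();M=R.from_rotvec(s['ee_rot']).as_matrix();e=s['ee_pos'];print(e,s['wrist_force'],s['joint_positions'][5])
print('boss in tool (wrist est)',((np.array([.5703,.1821,.0995])-e)@M).round(4),'(3cam)',((np.array([.572,.180,.0995])-e)@M).round(4))
coneloc()
q,d=read_camera('top');a=cv2.resize(q[150:250,120:220],(600,600),interpolation=3)
cv2.imwrite('pics/c.png',np.hstack([a,cv2.resize(p[100:160,228:288],(600,600),interpolation=3)])[:, :])
cv2.imwrite('pics/c.png',cv2.resize(cv2.imread('pics/c.png'),(800,400)))
```

```text
[0.57174416 0.17982011 0.22007802] [ 0.31619943 -0.28490079 -0.6538664 ] -0.08186949648350855
boss in tool (wrist est) [ 0.0026 -0.0003  0.1206] (3cam) [1.000e-04 7.000e-04 1.206e-01]
tool frame: tip [0.0084 0.0016 0.0266] 0.0252 skirt centre [0.0021 0.    ] 0.0001 563
```

View pics/c.png

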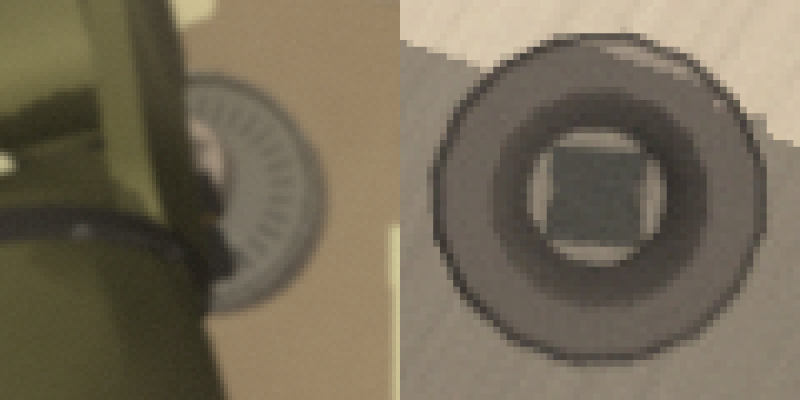

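The crop shows the socket's flats nearly square to the tool axes. The cone's own flats are unknown, so they have to be found by feel. I lower gently into the funnel.

{"name": "drive_tool", "arguments": {
  "commands": [
    [0,0,0.04,0,0,0,-1],
    [0,0,0.08,0,0,0,-1],
    [0,0,0.12,0,0,0,-1],
    [0,0,0.15,0,0,0,-1]
  ]
}}

```text
t: 7.25
ee_pos: [0.5721, 0.1809, 0.2062]
ee_rot: [-1.831, -2.553, 0.0]
wrist_force: [0.6, 0.8, -1.6]
grip_width: 0.064
gripper_force: 15.0
```

{"name": "drive_tool", "arguments": {
  "commands": [
    [0,0,0.03,0,0,0,-1],
    [0,0,0.06,0,0,0,-1],
    [0,0,0.06,0,0,0,-1]
  ]
}}

```text
t: 7.55
ee_pos: [0.572, 0.1809, 0.2002]
ee_rot: [-1.83, -2.553, 0.001]
wrist_force: [-0.1, 0.2, -2.7]
grip_width: 0.0639
gripper_force: 15.0
```

{"name": "drive_tool", "arguments": {
  "commands": [
    [0,0,0.03,0,0,0,-1],
    [0,0,0.05,0,0,0,-1],
    [0,0,0.05,0,0,0,-1]
  ]
}}

```text
t: 7.85
ee_pos: [0.572, 0.1809, 0.1953]
ee_rot: [-1.831, -2.553, 0.001]
wrist_force: [-0.5, -0.8, -1.2]
grip_width: 0.0638
gripper_force: 15.0
```

{"name": "drive_tool", "arguments": {
  "commands": [
    [0,0,0.03,0,0,0,-1],
    [0,0,0.05,0,0,0,-1],
    [0,0,0.05,0,0,0,-1]
  ]
}}

```text
t: 8.15
ee_pos: [0.572, 0.1809, 0.1903]
ee_rot: [-1.83, -2.553, 0.001]
wrist_force: [-0.6, -0.1, -1.1]
grip_width: 0.0639
gripper_force: 15.0
```

{"name": "drive_tool", "arguments": {
  "commands": [
    [0,0,0.02,0,0,0,-1],
    [0,0,0.03,0,0,0,-1],
    [0,0,0.03,0,0,0,-1]
  ]
}}

```text
t: 8.45
ee_pos: [0.5721, 0.1809, 0.1875]
ee_rot: [-1.831, -2.553, 0.0]
wrist_force: [-0.1, -0.3, -1.1]
grip_width: 0.0636
gripper_force: 15.0
```

{"name": "drive_tool", "arguments": {
  "commands": [
    [0,0,0.01,0,0,0,-1],
    [0,0,0.02,0,0,0,-1],
    [0,0,0.02,0,0,0,-1]
  ]
}}

```text
t: 8.75
ee_pos: [0.5721, 0.1809, 0.1855]
ee_rot: [-1.831, -2.553, 0.0]
wrist_force: [0.8, -0.2, -1.8]
grip_width: 0.0638
gripper_force: 15.0
```

{"name": "drive_tool", "arguments": {
  "commands": [
    [0,0,0.01,0,0,0,-1],
    [0,0,0.015,0,0,0,-1],
    [0,0,0.015,0,0,0,-1]
  ]
}}

```text
t: 9.05
ee_pos: [0.5721, 0.1809, 0.184]
ee_rot: [-1.831, -2.553, 0.0]
wrist_force: [0.1, -0.8, -1.7]
grip_width: 0.0639
gripper_force: 15.0
```

{"name": "drive_tool", "arguments": {
  "commands": [
    [0,0,0.01,0,0,0,-1],
    [0,0,0.01,0,0,0,-1]
  ]
}}

```text
t: 9.25
ee_pos: [0.5721, 0.1809, 0.183]
ee_rot: [-1.831, -2.553, 0.0]
wrist_force: [-0.6, 0.2, -1.2]
grip_width: 0.0636
gripper_force: 15.0
```

{"name": "drive_tool", "arguments": {
  "commands": [
    [0,0,0.01,0,0,0,-1],
    [0,0,0.01,0,0,0,-1]
  ]
}}

```text
t: 9.45
ee_pos: [0.5721, 0.1809, 0.182]
ee_rot: [-1.831, -2.553, 0.0]
wrist_force: [0.5, 0.3, -1.6]
grip_width: 0.0642
gripper_force: 15.0
```

{"name": "drive_tool", "arguments": {
  "commands": [
    [0,0,0.01,0,0,0,-1],
    [0,0,0.01,0,0,0,-1]
  ]
}}

```text
t: 9.65
ee_pos: [0.5721, 0.1809, 0.181]
ee_rot: [-1.831, -2.553, 0.0]
wrist_force: [-0.1, 0.4, -1.3]
grip_width: 0.0638
gripper_force: 15.0
```

{"name": "drive_tool", "arguments": {
  "commands": [
    [0,0,0.01,0,0,0,-1],
    [0,0,0.01,0,0,0,-1]
  ]
}}

```text
t: 9.85
ee_pos: [0.572, 0.1809, 0.18]
ee_rot: [-1.831, -2.553, 0.0]
wrist_force: [-1.3, 0.5, -0.8]
grip_width: 0.0638
gripper_force: 15.0
```

{"name": "drive_tool", "arguments": {
  "commands": [
    [0,0,0.01,0,0,0,-1],
    [0,0,0.01,0,0,0,-1]
  ]
}}

```text
t: 10.05
ee_pos: [0.572, 0.1809, 0.1789]
ee_rot: [-1.83, -2.553, 0.001]
wrist_force: [-1.2, -0.7, -1.9]
grip_width: 0.064
gripper_force: 15.0
```

```bash
python3 look.py
python3 - <<'E'
from h import *
p,W,v,u=wristW();e=observe()['ee_pos']
# grip height: dish rim / boss ref and cone top edge of skirt
c=np.array([.572,.181]);d=np.hypot(*(W[:,:2]-c).T)
for a,b in((.032,.036),(.040,.045),(.05,.06),(.06,.066),(.067,.073)):
    n=(d>a)&(d<b)&(W[:,2]<.12);print(a,n.sum(),np.percentile(W[n,2],[5,50,95]).round(4) if n.sum() else '')
S=W[(d<.034)&(W[:,2]<e[2])];print(np.percentile(S[:,2],[.2,1,5,99]).round(4))
E
```

```text
tool frame: tip [0.0077 0.0028 0.0272] 0.0253 skirt centre [ 0.002  -0.0006] 0.0001 579
{'t': np.float64(10.1), 'ee_pos': array([0.572, 0.181, 0.179]), 'ee_rot': array([-1.830e+00, -2.553e+00,  1.000e-03]), 'wrist_force': array([-1.826, -0.641, -2.019]), 'moment': array([-0.172,  0.366,  0.054]), 'joint_positions': array([ 0.245,  0.533,  1.495, -0.   ,  1.114, -0.081]), 'grip_width': np.float64(0.064)}
0.032 2345 [0.0604 0.0908 0.1146]
0.04 1604 [0.06   0.0612 0.1135]
0.05 4106 [0.06   0.0611 0.0622]
0.06 2852 [0.06   0.0611 0.0624]
0.067 3853 [0.0618 0.07   0.0735]
[0.0602 0.0609 0.0857 0.1757]
```

Run:
```python
from h import *
s=observe();M=R.from_rotvec(s['ee_rot']).as_matrix();p,W,v,u=wristW();L=(W-s['ee_pos'])@M
r=np.hypot(L[:,0]-.002,L[:,1]+.0006)
for z in np.arange(.02,.118,.003):
    n=(abs(L[:,2]-z)<.0015)&(r<.034)&(abs(L[:,1])<.02)
    if n.sum()>3: print(round(z,3),n.sum(),np.percentile(r[n],[5,50,95]).round(4), np.median(p[v[n],u[n]],0))
print(s['wrist_force'])
```

```text
0.032 169 [0.0019 0.0038 0.006 ] [132. 154. 178.]
0.035 360 [0.0047 0.0067 0.0087] [124. 144. 166.]
0.038 475 [0.0075 0.0094 0.0115] [118. 137. 158.]
0.041 474 [0.01   0.0116 0.014 ] [115. 134. 154.]
0.044 492 [0.0118 0.0134 0.0159] [113. 131. 151.]
0.047 511 [0.0134 0.0152 0.0178] [111. 129. 148.]
0.05 502 [0.015  0.0168 0.0197] [109. 126. 145.]
0.053 448 [0.0164 0.0181 0.0209] [107. 124. 142.]
0.056 409 [0.0176 0.0192 0.0224] [106. 122. 140.]
0.059 341 [0.0187 0.0203 0.0237] [103. 119. 137.]
0.062 291 [0.0196 0.0212 0.025 ] [101. 117. 134.]
0.065 248 [0.0205 0.0221 0.0259] [ 99. 114. 131.]
0.068 239 [0.0211 0.0226 0.0264] [104. 120. 137.]
0.071 442 [0.0221 0.0244 0.0269] [120.  139.  159.5]
0.074 609 [0.025  0.0276 0.03  ] [137. 159. 183.]
0.077 409 [0.0285 0.0307 0.0319] [120. 140. 160.]
0.08 93 [0.0313 0.0319 0.0322] [ 92. 107. 122.]
0.083 69 [0.0317 0.0319 0.0322] [ 92. 106. 121.]
0.086 70 [0.0317 0.032  0.0323] [ 91. 105. 121.]
0.089 70 [0.0317 0.0319 0.0322] [ 91.  105.  120.5]
0.092 62 [0.0317 0.0319 0.0322] [ 91. 105. 120.]
0.095 54 [0.0318 0.0319 0.0322] [ 91.5 105.  120. ]
0.098 59 [0.0317 0.032  0.0322] [ 91. 104. 119.]
0.101 54 [0.0318 0.0319 0.0322] [ 90. 104. 119.]
0.104 57 [0.0317 0.032  0.0322] [ 90. 103. 119.]
0.107 47 [0.0318 0.032  0.0322] [ 90. 104. 119.]
0.11 37 [0.0317 0.032  0.0323] [ 93. 107. 122.]
0.113 5 [0.0317 0.0319 0.032 ] [ 98. 112. 125.]
0.116 77 [0.031  0.0326 0.0338] [110. 126. 137.]
[-0.86657087 -1.34104467 -2.02296062]
```

The rim is 112 mm below the TCP, so it sits about 4.5 mm above home. The stem has already dropped into the drive and the clips are next. I press on in 1 mm steps.

{"name": "drive_tool", "arguments": {
  "commands": [
    [0,0,0.01,0,0,0,-1],
    [0,0,0.01,0,0,0,-1]
  ]
}}

```text
t: 10.4
ee_pos: [0.572, 0.1809, 0.178]
ee_rot: [-1.831, -2.553, 0.001]
wrist_force: [-3.4, -0.2, -1.7]
grip_width: 0.0637
gripper_force: 15.0
```

{"name": "drive_tool", "arguments": {
  "commands": [
    [0,0,0.01,0,0,0,-1],
    [0,0,0.01,0,0,0,-1]
  ]
}}

```text
t: 10.6
ee_pos: [0.572, 0.1809, 0.1768]
ee_rot: [-1.83, -2.553, 0.001]
wrist_force: [-3.4, -1.1, -3.9]
grip_width: 0.0636
gripper_force: 15.0
```

{"name": "drive_tool", "arguments": {
  "commands": [
    [0,0,0.01,0,0,0,-1],
    [0,0,0.01,0,0,0,-1]
  ]
}}

```text
t: 10.8
ee_pos: [0.572, 0.1809, 0.1759]
ee_rot: [-1.831, -2.553, 0.001]
wrist_force: [-4.0, -2.3, -1.2]
grip_width: 0.0641
gripper_force: 15.0
```

A side load is building, so I ease 0.8 mm in −y (tool) and continue.

{"name": "drive_tool", "arguments": {
  "commands": [
    [-0.003,-0.008,0,0,0,0,-1],
    [-0.003,-0.008,0,0,0,0,-1]
  ]
}}

```text
t: 11.0
ee_pos: [0.5717, 0.1805, 0.1762]
ee_rot: [1.83, 2.553, 0.002]
wrist_force: [0.2, 0.6, -2.2]
grip_width: 0.0638
gripper_force: 15.0
```

{"name": "drive_tool", "arguments": {
  "commands": [
    [0,0,0.01,0,0,0,-1],
    [0,0,0.01,0,0,0,-1]
  ]
}}

```text
t: 11.2
ee_pos: [0.5717, 0.1804, 0.1753]
ee_rot: [1.83, 2.552, 0.001]
wrist_force: [1.0, 0.7, -2.4]
grip_width: 0.0639
gripper_force: 15.0
```

{"name": "drive_tool", "arguments": {
  "commands": [
    [0,0,0.01,0,0,0,-1],
    [0,0,0.01,0,0,0,-1]
  ]
}}

```text
t: 11.4
ee_pos: [0.5718, 0.1804, 0.175]
ee_rot: [1.83, 2.552, 0.001]
wrist_force: [-1.2, -0.6, 6.0]
grip_width: 0.0635
gripper_force: 15.0
```

```bash
cat > prof.py <<'E'
from h import *
s=observe();M=R.from_rotvec(s['ee_rot']).as_matrix();p,W,v,u=wristW();L=(W-s['ee_pos'])@M
from scipy.optimize import least_squares
S=L[(L[:,2]>.084)&(L[:,2]<.108)&(np.hypot(L[:,0],L[:,1])<.036)&(abs(L[:,1])<.026)]
f=least_squares(lambda q:np.hypot(S[:,0]-q[0]-q[2]*(S[:,2]-.096),S[:,1]-q[1]-q[3]*(S[:,2]-.096))-.032,[0,0,0,0],loss='soft_l1',f_scale=.001).x
r=np.hypot(L[:,0]-f[0],L[:,1]-f[1])
n=(abs(r-.032)<.0007)&(abs(L[:,1])<.02)&(L[:,2]<.125)&(L[:,2]>.07);z=L[n,2]
print('centre/tilt',f.round(4),'skirt z world: ',(s['ee_pos'][2]-np.percentile(z,[0,1,99,100])).round(4),n.sum())
h,e=np.histogram(s['ee_pos'][2]-z,bins=np.arange(.055,.11,.001));print(dict(zip(e.round(3).tolist()[:16],h[:16].tolist())))
d=np.hypot(*(W[:,:2]-[.5718,.1804]).T);fl=(d>.042)&(d<.055)&(W[:,2]<.08);print('floor',np.median(W[fl,2]))
t=r<.003;t&=(L[:,2]<.05)&(L[:,2]>.0);print('tip z',s['ee_pos'][2]-L[t,2].min() if t.any() else None, s['wrist_force'],s['ee_pos'])
E
python3 prof.py
```

```text
centre/tilt [ 0.002  -0.0006  0.0033  0.0007] skirt z world:  [0.0996 0.0986 0.0602 0.0595] 889
{0.055: 0, 0.056: 0, 0.057: 0, 0.058: 0, 0.059: 6, 0.06: 48, 0.061: 43, 0.062: 6, 0.063: 7, 0.064: 7, 0.065: 17, 0.066: 17, 0.067: 15, 0.068: 14, 0.069: 24, 0.07: 17}
floor 0.06103316167205841
tip z 0.14483880172617275 [-1.15833409 -0.59733208  5.95034044] [0.5717581  0.18042552 0.17498078]
```

The rim reads 1–2 mm above home, so this resistance is the clips or the stop. I press on in small steps.

{"name": "drive_tool", "arguments": {
  "commands": [
    [0,0,0.008,0,0,0,-1],
    [0,0,0.008,0,0,0,-1]
  ]
}}

```text
t: 11.65
ee_pos: [0.5718, 0.1804, 0.1749]
ee_rot: [1.83, 2.552, 0.002]
wrist_force: [-6.0, -1.5, 13.5]
grip_width: 0.0635
gripper_force: 15.0
```

{"name": "drive_tool", "arguments": {
  "commands": [
    [0,0,0.005,0,0,0,-1],
    [0,0,0.005,0,0,0,-1]
  ]
}}

```text
t: 11.85
ee_pos: [0.5718, 0.1804, 0.1749]
ee_rot: [1.83, 2.552, 0.002]
wrist_force: [-7.6, -2.0, 18.5]
grip_width: 0.0639
gripper_force: 15.0
```

```bash
python3 prof.py
```

```text
centre/tilt [ 0.002  -0.0006  0.0033 -0.0025] skirt z world:  [0.0994 0.0985 0.06   0.0595] 888
{0.055: 0, 0.056: 0, 0.057: 0, 0.058: 0, 0.059: 9, 0.06: 43, 0.061: 46, 0.062: 1, 0.063: 4, 0.064: 12, 0.065: 22, 0.066: 13, 0.067: 14, 0.068: 17, 0.069: 17, 0.07: 19}
floor 0.06107141091943549
tip z 0.14441578736565006 [-7.55292943 -2.03638453 18.4956928 ] [0.5717557  0.18043874 0.17490086]
```

The contact is rigid at 18 N, which is either the stop or a bind. I ease off, wiggle a little and press lightly again.

{"name": "drive_tool", "arguments": {
  "commands": [
    [-0.002,-0.006,-0.012,0,0,0,-1],
    [-0.002,-0.006,-0.012,0,0,0.05,-1],
    [-0.002,-0.006,-0.012,0,0,0.08,-1]
  ]
}}

```text
t: 12.2
ee_pos: [0.5715, 0.1801, 0.175]
ee_rot: [1.937, 2.471, 0.003]
wrist_force: [0.3, 0.2, 6.1]
grip_width: 0.0639
gripper_force: 15.0
```

{"name": "drive_tool", "arguments": {
  "commands": [
    [0,0,0.003,0,0,-0.08,-1],
    [0,0,0.003,0,0,-0.16,-1],
    [0,0,0.003,0,0,-0.16,-1]
  ]
}}

```text
t: 12.5
ee_pos: [0.5717, 0.1802, 0.175]
ee_rot: [1.717, 2.628, 0.003]
wrist_force: [0.7, 0.3, 7.5]
grip_width: 0.0638
gripper_force: 15.0
```

{"name": "drive_tool", "arguments": {
  "commands": [
    [0,0,0.004,0,0,0.08,-1],
    [0,0,0.006,0,0,0.08,-1],
    [0,0,0.006,0,0,0.08,-1]
  ]
}}

```text
t: 12.8
ee_pos: [0.5717, 0.1802, 0.1749]
ee_rot: [1.83, 2.551, 0.004]
wrist_force: [-2.7, -0.2, 13.4]
grip_width: 0.064
gripper_force: 15.0
```

```bash
python3 prof.py
```

```text
centre/tilt [ 0.002  -0.0006  0.0014  0.0007] skirt z world:  [0.0995 0.0984 0.06   0.0592] 888
{0.055: 0, 0.056: 0, 0.057: 0, 0.058: 0, 0.059: 9, 0.06: 38, 0.061: 53, 0.062: 2, 0.063: 2, 0.064: 14, 0.065: 14, 0.066: 19, 0.067: 16, 0.068: 18, 0.069: 19, 0.07: 14}
floor 0.06102733606100014
tip z 0.1445658623826502 [-2.67828076 -0.23010369 13.43244869] [0.57167418 0.18019014 0.1749334 ]
```

The stop height is unchanged after the turn, and the rim is about 3 mm above the measured floor. I ease the load, release and retreat, then verify.

{"name": "drive_tool", "arguments": {
  "commands": [
    [0,0,-0.012,0,0,0,-1],
    [0,0,-0.012,0,0,0,-0.3],
    [0,0,-0.012,0,0,0,0.6],
    [0,0,-0.012,0,0,0,0.6],
    [0,0,-0.012,0,0,0,0.8],
    [0,0,-0.012,0,0,0,0.8]
  ]
}}

```text
t: 13.45
ee_pos: [0.5708, 0.1799, 0.174]
ee_rot: [-1.831, -2.553, 0.001]
wrist_force: [-0.2, -0.5, -0.8]
grip_width: 0.0839
gripper_force: 0.0
```

```bash
python3 prof.py
```

```text
centre/tilt [ 0.002   0.0007 -0.0015  0.0044] skirt z world:  [0.099  0.0984 0.0603 0.0597] 897
{0.055: 0, 0.056: 0, 0.057: 0, 0.058: 0, 0.059: 5, 0.06: 44, 0.061: 51, 0.062: 7, 0.063: 5, 0.064: 16, 0.065: 10, 0.066: 17, 0.067: 16, 0.068: 17, 0.069: 17, 0.07: 19}
floor 0.06112380654022789
tip z 0.14463737015297823 [-0.19819077 -0.45541527 -0.77995626] [0.57081237 0.17993616 0.1740243 ]
```

{"name": "drive_tool", "arguments": {
  "commands": [
    [0,0,-0.2,0,0,0,0.8],
    [0,0,-0.5,0,0,0,0.8],
    [0,0,-0.9,0,0,0,0.8],
    [-0.4,0,-0.95,0,0,0,0.8],
    [-0.8,0,-0.95,0,0,0,0.8],
    [-0.8,0,-0.95,0,0,0,0.8]
  ]
}}

```text
t: 14.1
ee_pos: [0.5975, 0.1006, 0.2695]
ee_rot: [1.835, 2.549, -0.0]
wrist_force: [0.1, 0.7, -0.2]
grip_width: 0.0846
gripper_force: 0.0
```

```bash
cat > chk.py <<'E'
from h import *
ims=[]
for c in('wrist','scene','top'):
    if c=='wrist': p,W,v,u=wristW()
    else:
        p,d=read_camera(c);W,v,u=world(c,d,np.ones(d.shape,bool))
    D=np.hypot(W[:,0]-.571,W[:,1]-.181)
    A=W[(D<.036)&(W[:,2]<.16)]
    fl=W[(D>.045)&(D<.058)&(W[:,2]<.068)]
    sk=fitc(W,[.571,.181],.032,.072,.096)
    d2=np.hypot(*(W[:,:2]-sk[0]).T);z=W[(abs(d2-.032)<.0008)&(W[:,2]<.11),2]
    h,e=np.histogram(z,bins=np.arange(.058,.075,.001))
    print(c,'skirt',sk,'top z',A[:,2].max().round(4) if len(A) else None,np.sort(A[:,2])[-8:].round(4),'floor',np.median(fl[:,2]) if len(fl) else None,h.tolist())
    cv2.imwrite('pics/f_%s.png'%c,p)
E
python3 chk.py
```

```text
wrist skirt (array([0.5692, 0.1839]), 0.0002, 5) top z 0.1452 [0.1442 0.1445 0.1445 0.1446 0.1449 0.1449 0.1451 0.1452] floor 0.06088886881993527 [0, 0, 0, 0, 0, 0, 0, 0, 0, 0, 0, 0, 0, 0, 0, 0]
scene skirt (array([0.5737, 0.178 ]), 0.0007, 141) top z 0.1469 [0.1432 0.1438 0.1439 0.1441 0.1446 0.1454 0.146  0.1469] floor 0.06180946999426806 [0, 0, 0, 2, 5, 3, 2, 2, 2, 1, 3, 3, 4, 2, 2, 3]
top skirt (array([0.571, 0.181]), nan, 0) top z None [] floor None [0, 0, 0, 0, 0, 0, 0, 0, 0, 0, 0, 0, 0, 0, 0, 0]
  return _methods._mean(a, axis=axis, dtype=dtype,
  ret = ret.dtype.type(ret / rcount)
```

View pics/f_wrist.png

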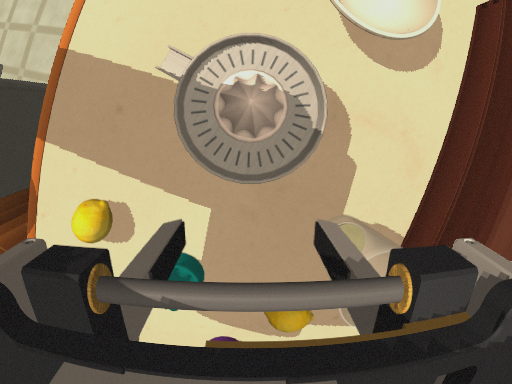

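The cone stands upright and centred in the dish at (104, 251). To confirm the last millimetre, I compare its tip height now with the same cone standing on the table at the start, same scene camera, plus floor and table references.

Run:
```python
from h import *
d0=np.load('scene.npy'); full=np.ones(d0.shape,bool)
D=np.median([read_camera('scene')[1] for _ in range(9)],0)
def head(W,c,zb):
    # match head profile: fit vertical offset using points r<.02 vs reference z(r)
    d=np.hypot(*(W[:,:2]-c).T);n=(d<.03)&(W[:,2]>zb+.045)&(W[:,2]<zb+.09);return W[n]
for name,dd,c,zb in(('start white',d0,[.528,-.1585],0),('now turq',D,[.5505,-.052],0),('now white',D,[.5737,.178],.0625)):
    W,_,_=world('scene',dd,full); 
    S=fitc(W,c,.032,zb+.008,zb+.033);A=head(W,S[0],zb)
    z=np.sort(A[:,2])[::-1]-zb
    far=np.hypot(*(W[:,:2]-S[0]).T);fl=(far>.042)&(far<.06)&(W[:,2]<(zb+.008))&(W[:,2]>zb-.012);print(name,S,'top',z[:12].round(4),'n>60',(z>.06).sum(),'surround',np.median(W[fl,2]).round(4))
# wrist: now white and any table near
P=[wristW() for _ in range(5)];W=np.median([q[1] for q in P],0) if len({len(q[1]) for q in P})==1 else P[0][1]
S=np.array([.5705,.182]);d=np.hypot(*(W[:,:2]-S).T)
print('wrist tip',np.sort(W[(d<.02)&(W[:,2]<.16),2])[-6:].round(4),'rim',np.percentile(W[(d>.066)&(d<.077),2],[90,97,99]).round(4),'table',np.median(W[(d>.1)&(d<.13)&(W[:,2]<.01),2]).round(4))
```

```text
start white (array([ 0.528 , -0.1586]), 0.0005, 138) top [0.0822 0.082  0.0817 0.0815 0.0814 0.0808 0.0806 0.0806 0.0804 0.0803
 0.0803 0.0801] n>60 157 surround 0.0012
now turq (array([ 0.5522, -0.0511]), 0.0003, 139) top [0.0829 0.0825 0.0824 0.0824 0.0821 0.0814 0.0807 0.0801 0.0801 0.0798
 0.0792 0.0791] n>60 145 surround 0.0011
now white (array([0.574 , 0.1778]), 0.0003, 146) top [0.0824 0.0818 0.0814 0.0806 0.0802 0.0802 0.08   0.0799 0.0799 0.0794
 0.0793 0.0788] n>60 128 surround 0.0619
wrist tip [0.1447 0.1447 0.1448 0.1451 0.1452 0.1456] rim [0.3085 0.3114 0.3124] table 0.0002
```

Against the same-camera reference, the tip sits 80 mm above the seat height to within 1 mm, so the cone is fully home. The gripper is clear, so I hand in.

```bash
python3 -c "
from plant import *
print(finish_job())"
```

```text
the job is handed in; nothing more can be done
None
```

The white cone is seated on the drive boss, released, and fully home to within about 1 mm by camera; the job is handed in, but no verdict came back, and the clips' 3–7 N resistance never showed on the way down, only a rigid stop.

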